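# Fit the polishing arbor into the cone polisher's spindle

### The job

Take the polishing arbor out of its parking block and seat its tapered shank fully home in the upright spindle of the cone polisher, with the slot under its flange over the spindle's two driving dogs: set it down gently and feel for the slot by turning it, do not force it. Then turn the seated arbor counter-clockwise (seen from above), which carries the spindle round with it, until it reaches the spindle's stop, where the slot points straight from the front to the back of the polisher. Let go, and leave the cone, the ring and the beaker where they are.

Things in the scene. Friction and masses are not known exactly. Their poses are not given: they have to be found in the camera images.
- arbor_grip (a point): grasp point of the polishing arbor (loose, steel, 0.22 to 0.37 kg): on its axis, half-way up its hub; z up the axis. Hub: a block 28 mm wide across its two flats (along y), 36 mm along x, from 21.5 mm below to 14.5 mm above this point. A felt bob 24 mm wide stands on it, up to 38 mm above this point. Below the hub is the flange; the arbor starts upright in the parking block.
- arbor: the same arbor, same axes; origin on the axis at the underside of its flange, 34 mm below arbor_grip. Flange: round, 54 mm across, 12.5 mm thick. A slot 10 mm wide, 7.5 mm deep runs across the flange's underside along x (same either way round). The tapered shank points down from here: 38 mm long, 30 mm across at the flange, 18 mm at its end.
- stand: parking block, fixed, round, grey plastic, 84 mm across at its foot, 72 mm above, 50 mm high, with a round hole 33 mm across and 45 mm deep in its top that takes the shank, the flange lying on the block. Origin at the centre of its underside, z up.
- drive: cone polisher, fixed: a squat white housing 130 (x) x 110 (y) x 65 mm high, switch on its front face (-x side); on its top a steel spindle nose 58 mm across rises to 110 mm above the counter. Origin at the centre of its underside, x from front to back, z up.
- spindle_mouth (a point): centre of the mouth of the spindle's taper bore, 110 mm above the counter; axes as the polisher's (they do not turn with the spindle). Bore 32 mm across here, narrowing like the shank, 41 mm deep. Fully home, the flange lies on the nose's face. Spring shoes in it grip the shank over its last 6 mm: push home with 8 to 15 N. Over 55 N, added up over all their contacts, harms the spindle.
- dogs (a point): point on the spindle's axis, level with the tops of the two driving dogs, 116 mm above the counter; axes as the polisher's. The dogs stand on the nose's face, opposite each other, 18 to 27 mm off the axis, 7.5 mm wide, 6 mm high. They turn with the spindle (stiff, about 0.2 N m) and start 0.3 to 1.2 rad clockwise (from above) of the stop, angle not measured. At the stop they lie along x.
- sampler_cone_mid (a point): sampler cone, a nickel disc 48 mm across with a point, 17 mm high, loose; point on its axis 8 mm above the counter. Leave it alone.
- cone_ring_mid (a point): white knurled ring 46 mm across, 20 mm high, loose; its centre. Leave it alone.
- beaker_mid (a point): glass beaker 56 mm across, 70 mm high, loose; its centre. Leave it alone.
Mind the look-alikes: they are no part of the job. Leave any purple look-alike of the arbor alone.

How it is judged:
On the way, in this order (a step that is already met when the one before it is completed fails the run):
1. the arbor is lifted clear of its parking block (z of arbor_grip in the frame of stand above 0.13 m), for 0.1 s.
2. the shank is fully home in the spindle with the slot over the dogs (horizontal distance between arbor_grip and spindle_mouth below 0.003 m and z of arbor_grip in the frame of spindle_mouth below 0.0358 m and angle between arbor_grip's own z axis and vertical below 0.06 rad), for 0.2 s.
At the end, for the whole second after the job is handed in: the arbor stands in the spindle, released and at rest, upright within 0.06 rad, on the spindle's axis within 3 mm, its flange within 1.8 mm of the nose's face, and its slot within 0.12 rad of the polisher's front-to-back direction (the spindle's stop) (all of step 2 and angle between the x axis of arbor_grip and the x axis of spindle_mouth, either way round below 0.12 rad and linear speed of arbor below 0.02 m/s); the robot touches nothing.
It fails at once if more than 55 N between the arbor and the polisher, added up over their contacts (contact force between arbor and drive above 55 N).
It fails at once if the arbor is dropped or tipped over (angle between arbor_grip's own z axis and vertical above 0.5 rad).
It fails at once if the sampler cone is disturbed by more than 20 mm (distance of sampler_cone_mid from where it was at the start of the episode above 0.02 m).
It fails at once if the cone ring is disturbed by more than 20 mm (distance of cone_ring_mid from where it was at the start of the episode above 0.02 m).
It fails at once if the beaker is disturbed by more than 20 mm (distance of beaker_mid from where it was at the start of the episode above 0.02 m).
It also fails if it takes over 54 s, if anything falls off the work surface, if the arm or the gripper's body presses on something with over 40 N, if the wrist force passes 120 N, or if a joint passes its speed limit or range.

### The arm

A 6-joint arm with a two-finger parallel gripper is mounted at the origin on a cart in front of the work surface, level with it; the furniture and walls round the work are solid. World frame = base frame: x ahead of the robot, y to its left, z up, the work surface at z = 0. Lengths are in m, angles in rad, forces in N, time in s.
With the tool pointing down it reaches from about 0.25 to 0.775 m from the base axis. Payload 4 kg.
Tool frame: the origin (TCP) lies on the centre line of the jaws, within the pads' length; the fingertips stand 14 mm ahead of it and the grasp point (between the pads) lies 5 mm behind it (robot.tcp_to_tips is the distance from the TCP to the fingertips, in m); z points along the fingers, y is the line along which they close (so a half turn about z gives the same grasp; the last joint's range is limited). The gripper opens to 94 mm and grips with 3 to 60 N. Pads are 16 mm wide; open, the fingers measure 119 mm over their backs; the gripper's body (75 mm by 177 mm) begins 78 mm behind the grasp point.
Start: joints at [-1.447, 0.087, 1.371, -0, 1.684, -0.103], TCP at [0.124, -0.536, 0.22] pointing down, gripper open.
Joint ranges: [-3.1, 3.1], [-0.76, 2.03], [0.27, 2.55], [-1.08, 4.22], [0.17, 2.65], [-2.57, 2.57]. Speed limits (rad/s): [2.79, 2.79, 3.14, 3.14, 3.14, 3.14].

### API

Orientations are given as [roll, pitch, yaw] about the fixed x, y, z axes, in that order (R = Rz(yaw) Ry(pitch) Rx(roll)).
In Python, from bench import robot gives the robot as it stands.
- The arm moves only by the tool carry_out, never from a script. Its argument "increments" is a list of rows, each a list of 3 entries, a list of its own where there are three numbers: the closure in counts, from 0 (fully open) to 255 (shut), then the shift along the tool's x, y, z in mm, then the turn about the tool's z in degrees. In form: [[fingers, [dx, dy, dz], twist], ...]. A call has 1 to 8 rows; each row shifts and turns the commanded pose from where the row before left it, along the tool's axes as they then stand; what a row does not reach is not made up. A row lasts 1/10 s, in which the tool goes at most 50 mm and 8.59 degrees, less where a joint would pass 70% of its speed; a pose out of reach is approached as far as the arm can. A call with a gripper value outside its range is refused whole. The fingers move at their own pace and stop on an object; the grip force is fixed at half the most. Time passes only in rows, so rows that do not move let the fingers close. It gives the time, the measured TCP pose, the force, the opening and the grip force at its end, in the units of the state.
- robot.get_obs(): the state, without advancing time (a new reading comes with each control period).
- robot.snapshot(name): name is "scene" or "top" or "wrist"; returns the picture (400x640x3 uint8, blue, green, red); there is no depth.
- robot.get_calibration(name): a dict with "vfov" (degrees; the focal length in pixels is half the picture's height over the tangent of half this angle, whatever the lens; pixels are square), "cx", "cy" (the principal point, pixels), "T" (4x4, takes a point from camera to world coordinates). Camera axes: x right, y down, z forward; pixel columns grow to the right and rows downward; lengths in m; the calibration is good to about 2 mm. A picture is of the moment at which its call begins: read the wrist's pose just before it. get_calibration takes no time and is no camera call; for the wrist camera it gives the pose at the moment of the call.
- robot.close_job(): hands the job in; it is judged then, once.
The state is a dict: "time": time; "joint_positions": joint angles; "qvel": joint speeds; "joint_torque": joint torques, N m; "tool_pos": TCP position; "ee_rot": TCP orientation; "wrist_force": force on the tool from outside, world axes, zero at the start; "wrist_torque": the same for the moment, N m; "width": finger opening in m; "finger_force": force on a finger pad.
Only numpy, scipy, OpenCV 4.12 (cv2) and the standard library are available. Lean on these libraries where they do the work, as an engineer would, in place of code of your own. Each camera call takes 0.05 s, during which the arm holds its last target. There are 200 camera calls.

## Working session

There is one attempt and no reset: what is moved stays moved. The work goes in short steps, Python scripts to look and compute and a tool call to move; the robot and the scene stay as the last step left them, time stands still between calls to the robot, and variables do not carry over. Pictures are saved under pics/ and viewed, at most 10 in all, crops included, and the job is handed in when it is done.

Besides the shell and the picture viewer there is one more tool, called after "Request:" as name([rows], argument=value, ...), one row to a line, values as JSON. carry_out: Moves the arm, as the interface text tells. Its arguments: {"type":"object","properties":{"increments":{"type":"array","items":{"type":"array"}}},"required":["increments"]}

```bash
mkdir -p pics
python3 - <<'E'
from bench import robot
import cv2,numpy as np
for n in ["scene","top"]:
    im=robot.snapshot(n); cv2.imwrite(f"pics/{n}0.png",im); c=robot.get_calibration(n); print(n,c["vfov"],c["cx"],c["cy"],np.round(c["T"],3).tolist(), [k for k in c])
o=robot.get_obs(); print(o)
E
```

```text
scene 53.17104989722438 310.1338226710066 198.22188606222483 [[0.871, -0.285, 0.4, 0.199], [-0.491, -0.541, 0.683, -0.628], [0.022, -0.791, -0.611, 0.616], [0.0, 0.0, 0.0, 1.0]] ['vfov', 'cx', 'cy', 'T']
top 57.12287556978505 317.3723843230135 192.5005582309732 [[-0.013, -0.982, 0.19, 0.335], [-1.0, 0.011, -0.013, -0.049], [0.01, -0.191, -0.982, 1.037], [0.0, 0.0, 0.0, 1.0]] ['vfov', 'cx', 'cy', 'T']
{'time': 0.1, 'joint_positions': array([-1.44708394e+00,  8.78750494e-02,  1.37207658e+00,  1.16323256e-05,
        1.68359778e+00, -1.03112596e-01]), 'qvel': array([-0.0010535 , -0.00266388, -0.00200106, -0.00074027, -0.00039719,
       -0.00143099]), 'joint_torque': array([ 2.64526447e-03, -3.41252303e+01, -3.03301263e+01,  7.19564455e-02,
        3.04519082e-02, -9.68078984e-05]), 'tool_pos': array([ 0.12362239, -0.53545603,  0.21843796]), 'ee_rot': array([-3.13964748e+00, -2.12907810e-04,  2.26826072e-01]), 'wrist_force': array([-0.10122064, -0.11091275, -0.25663432]), 'wrist_torque': array([ 1.56511150e-02, -3.00763427e-02,  6.10070547e-05]), 'finger_force': 0.0, 'width': 0.09400097165891223}
```

View pics/top0.png

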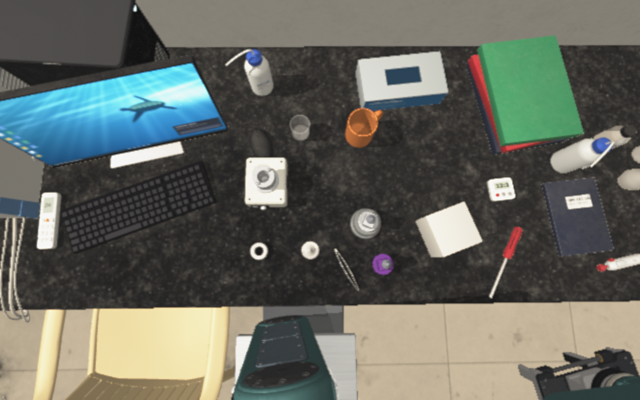

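View pics/scene0.png

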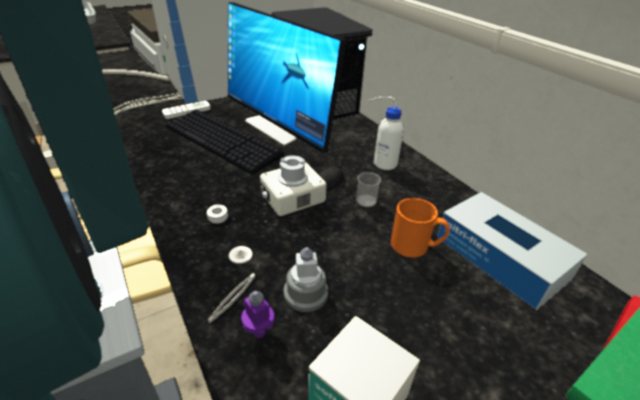

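Top view: arbor in its stand near (366,222), polisher near (265,182), purple look-alike (383,264), white ring (259,251), cone (310,249), beaker (300,127). The scene view agrees.

```bash
cat > h.py <<'E'
from bench import robot
import cv2,numpy as np
def ray(c,u,v,z):
    f=200/np.tan(np.radians(c["vfov"]/2)); T=np.array(c["T"])
    d=T[:3,:3]@[(u-c["cx"])/f,(v-c["cy"])/f,1]; p=T[:3,3]
    return p+d*(z-p[2])/d[2]
def proj(c,P):
    f=200/np.tan(np.radians(c["vfov"]/2)); T=np.array(c["T"])
    q=(np.atleast_2d(P)-T[:3,3])@T[:3,:3]; return np.c_[c["cx"]+f*q[:,0]/q[:,2],c["cy"]+f*q[:,1]/q[:,2]]
E
python3 - <<'E'
from h import *
im=cv2.imread("pics/top0.png")
a=cv2.resize(im[140:220,230:310],(400,400),interpolation=cv2.INTER_CUBIC)
b=cv2.resize(im[185:265,325:405],(400,400),interpolation=cv2.INTER_CUBIC)
cv2.imwrite("pics/c1.png",np.hstack([a,b]))
c=robot.get_calibration("top")
for n,u,v,z in [("bob",368,216,.12),("spindle",265,177,.11),("house",266,182,.065),("purple",383,264,.04),("box",448,228,.08),("ring",259,251,.02),("cone",310,249,.01),("beaker",300,127,.05)]: print(n,ray(c,u,v,z).round(3))
E
```

```text
bob [ 0.451 -0.188  0.12 ]
spindle [0.557 0.074 0.11 ]
house [0.554 0.077 0.065]
purple [ 0.332 -0.235  0.04 ]
box [ 0.422 -0.402  0.08 ]
ring [0.371 0.099 0.02 ]
cone [ 0.375 -0.04   0.01 ]
beaker [ 0.716 -0.015  0.05 ]
```

View pics/c1.png

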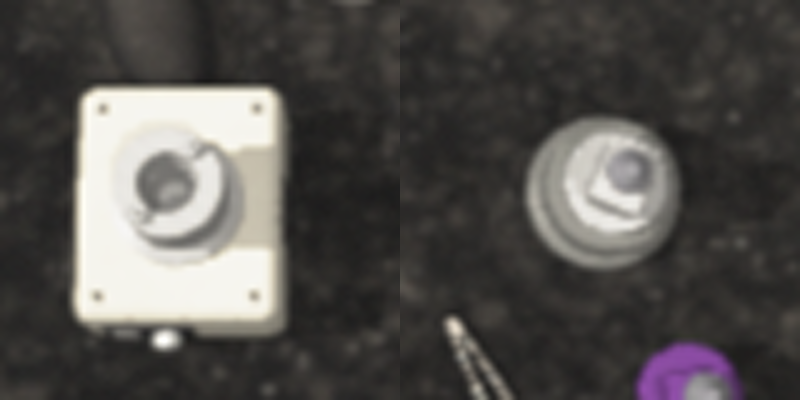

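Request:
carry_out([
  [0,[36,-24,-5],0],
  [0,[36,-24,-5],0],
  [0,[36,-24,-5],0],
  [0,[36,-24,-5],0],
  [0,[36,-24,-5],0],
  [0,[36,-24,-5],0],
  [0,[36,-24,-5],0],
  [0,[36,-24,-5],0],
])

```text
time: 0.9
tool_pos: [0.3619, -0.2825, 0.2593]
ee_rot: [-3.141, 0.0, 0.227]
wrist_force: [0.8, -0.2, -0.6]
width: 0.0939
finger_force: 0.0
```

Run:
```python
from h import *
o=robot.get_obs();print(o["time"],o["tool_pos"],o["ee_rot"],o["wrist_force"])
c=robot.get_calibration("wrist"); print(np.round(c["T"],3),c["vfov"],c["cx"],c["cy"])
print(proj(c,[[.45,-.188,.12],[.45,-.188,.05]]))
```

```text
0.9 [ 0.36187024 -0.28245563  0.25929168] [-3.14132206e+00  2.57169243e-04  2.26647551e-01] [ 0.75483608 -0.23674596 -0.57889229]
[[ 0.224 -0.937 -0.27   0.441]
 [-0.975 -0.215 -0.062 -0.264]
 [-0.     0.277 -0.961  0.424]
 [ 0.     0.     0.     1.   ]] 71.64667009310165 322.89161344221844 199.6611479918751
[[252.72256993  93.79249903]
 [266.14170271  98.77388775]]
```

```bash
cat > snap.py <<'E'
from h import *
import sys,pickle
c=robot.get_calibration("wrist"); im=robot.snapshot("wrist"); n=sys.argv[1]
cv2.imwrite(f"pics/{n}_full.png",im); pickle.dump(c,open(f"pics/{n}.pkl","wb"))
P=eval(sys.argv[2]); r=int(sys.argv[3]); u,v=proj(c,P)[0]; u0=int(max(0,min(u-r,640-2*r)));v0=int(max(0,min(v-r,400-2*r)))
s=600/(2*r); cv2.imwrite(f"pics/{n}.png",cv2.resize(im[v0:v0+2*r,u0:u0+2*r],(600,600),interpolation=cv2.INTER_CUBIC)); print("offset",u0,v0,"scale",s,"proj",u,v)
E
python3 snap.py w1 "[.45,-.188,.1]" 60
```

```text
offset 197 35 scale 5.0 proj 257.1629390670716 95.44083242949799
```

View pics/w1.png

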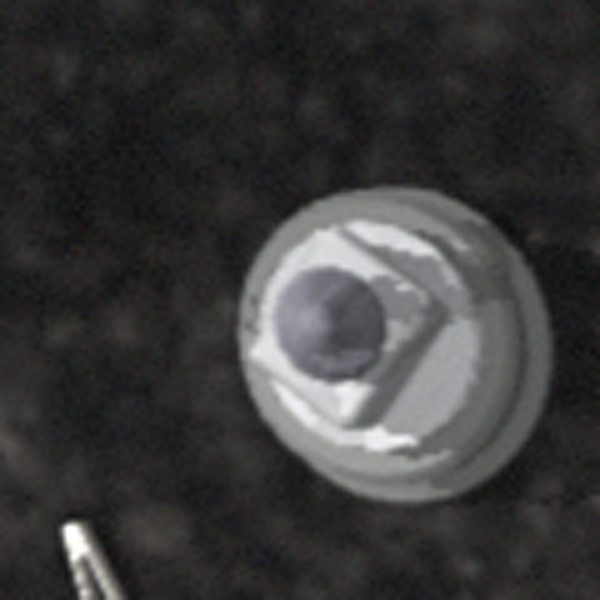

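Wrist crop: the hub top's corners are at crop (258,350), (335,228), (440,312), (350,418), bob at (330,323), stand foot circle about (397,345).

Run:
```python
from h import *
import pickle
c=pickle.load(open("pics/w1.pkl","rb"))
P=np.array([ray(c,197+u/5,35+v/5,.0985)[:2] for u,v in [(258,350),(335,228),(440,312),(350,418)]])
e=np.roll(P,-1,0)-P; print(P,P.mean(0),np.linalg.norm(e,axis=1),np.degrees(np.arctan2(e[:,1],e[:,0])))
print("bob",ray(c,197+330/5,35+323/5,.115))
g=lambda u,v,z:ray(c,197+u/5,35+v/5,z)[:2]
print("stand",(g(240,345,.0)+g(553,345,0))/2,(g(397,187,0)+g(397,503,0))/2,g(553,345,0)-g(240,345,0))
t=robot.get_calibration("top")
s=[(102,107),(257,107),(254,296),(97,296)]
Q=np.array([ray(t,230+u/5,140+v/5,.065)[:2] for u,v in s]); e=np.roll(Q,-1,0)-Q
print(Q,Q.mean(0),np.degrees(np.arctan2(e[:,1],e[:,0])))
print("bore",ray(t,230+167/5,140+181/5,.11))
```

```text
[[ 0.43803975 -0.17996628]
 [ 0.46668245 -0.1924661 ]
 [ 0.4549124  -0.21791448]
 [ 0.42829754 -0.2023598 ]] [ 0.44698303 -0.19817666] [0.0312514  0.02803844 0.03082692 0.0244209 ] [ -23.57670839 -114.82086579  149.69645012   66.4887413 ]
bob [ 0.44690288 -0.19815247  0.115     ]
stand [ 0.44745318 -0.193351  ] [ 0.44621064 -0.19372373] [ 0.02028434 -0.08828451]
[[0.61193592 0.12019643]
 [0.61108548 0.03554694]
 [0.50611326 0.03655833]
 [0.50705113 0.12059346]] [0.55904645 0.07822379] [-90.57560409 179.44797943  89.36057741  -0.21688749]
bore [0.55909533 0.07791508 0.11      ]
```

Request:
carry_out([
  [0,[25.5,-16,0],0],
  [0,[25.5,-16,0],0],
  [0,[25.5,-16,0],0],
  [0,[25.5,-15,0],0],
  [0,[0,0,0],-8.5],
  [0,[0,0,0],-8.5],
  [0,[0,0,0],-8.5],
  [0,[0,0,0],-8.5],
])

```text
time: 1.75
tool_pos: [0.4461, -0.1997, 0.2588]
ee_rot: [-3.14, 0.0, 0.827]
wrist_force: [0.6, 0.2, 0.4]
width: 0.094
finger_force: 0.0
```

Request:
carry_out([
  [0,[0,0,0],-8.5],
  [0,[0,0,0],-8.5],
  [0,[0,0,0],-8.5],
  [0,[0,0,0],-8.5],
  [0,[0,0,0],-8.5],
  [0,[0,0,0],-8.5],
  [0,[0,0,0],-8.5],
  [0,[0,0,0],-8.5],
])

```text
time: 2.55
tool_pos: [0.446, -0.1998, 0.2588]
ee_rot: [-3.141, -0.001, 2.013]
wrist_force: [0.5, 0.4, -0.5]
width: 0.0938
finger_force: 0.0
```

Request:
carry_out([
  [0,[0,0,0],-8.5],
  [0,[0,0,0],-8.5],
  [0,[0,0,0],-8.5],
  [0,[0,0,0],-8.5],
  [0,[0,0,0],-5.5],
  [0,[0,0,0],0],
])

```text
time: 3.15
tool_pos: [0.4461, -0.1998, 0.2589]
ee_rot: [3.142, -0.001, 2.696]
wrist_force: [-1.1, -0.1, 0.7]
width: 0.094
finger_force: 0.0
```

```bash
python3 - <<'E'
from h import *
o=robot.get_obs();print(o["time"],o["joint_positions"],o["tool_pos"],np.degrees(o["ee_rot"]),o["wrist_force"])
E
python3 snap.py w2 "[.447,-.198,.1]" 75
```

```text
3.15 [-5.37178641e-01 -5.34000099e-02  1.43603288e+00 -8.76630516e-05
  1.76004574e+00 -1.66251763e+00] [ 0.44605451 -0.19982562  0.25889272] [ 1.79999214e+02 -6.24111308e-02  1.54476233e+02] [-1.09535296 -0.09281334  0.69063786]
offset 249 114 scale 4.0 proj 324.2739058076475 189.6753216459023
```

View pics/w2.png

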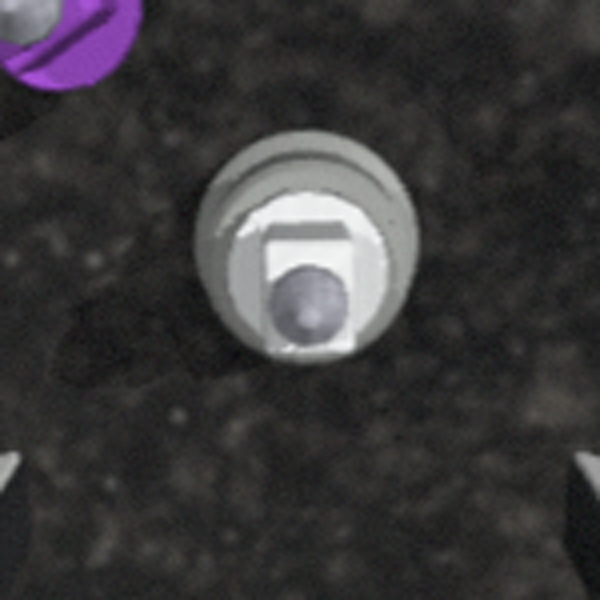

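Hub aligned with the image axes (corners about (266,240), (352,240), (355,350), (266,350)); fingertips at left and right bottom.

Run:
```python
from h import *
import pickle
c=pickle.load(open("pics/w2.pkl","rb"))
g=lambda u,v,z:ray(c,249+u/4,114+v/4,z)[:2]
P=np.array([g(u,v,.0985) for u,v in [(266,240),(352,240),(355,350),(266,350)]])
e=np.roll(P,-1,0)-P; print(P.mean(0),np.linalg.norm(e,axis=1),np.degrees(np.arctan2(e[:,1],e[:,0])))
print("bob",g(309,305,.118))
m=P.mean(0)-robot.get_obs()["tool_pos"][:2]; y=robot.get_obs()["ee_rot"][2]
print("tool dx,dy mm",1e3*(m[0]*np.cos(y)+m[1]*np.sin(y)),1e3*(m[0]*np.sin(y)-m[1]*np.cos(y)))
```

```text
[ 0.44652648 -0.19487451] [0.02554364 0.03408651 0.02718973 0.034059  ] [  64.43276843  -23.22178245 -115.56696148  154.01031868]
bob [ 0.44449847 -0.19441662]
tool dx,dy mm 1.7514805400552595 4.655461897070396
```

Request:
carry_out([
  [0,[1.5,4,0],0],
  [0,[0,0,30],0],
  [0,[0,0,30],0],
  [0,[0,0,30],0],
  [0,[0,0,30],0],
  [0,[0,0,30],0],
  [0,[0,0,26],0],
  [0,[0,0,0],0],
])

```text
time: 4.0
tool_pos: [0.4439, -0.1936, 0.0792]
ee_rot: [3.141, -0.009, 2.696]
wrist_force: [0.1, 0.1, -0.3]
width: 0.0943
finger_force: 0.0
```

```bash
python3 snap.py w3 "[.4465,-.1955,.11]" 100
```

```text
offset 221 178 scale 3.0 proj 321.15853963020294 278.61064612763556
```

View pics/w3.png

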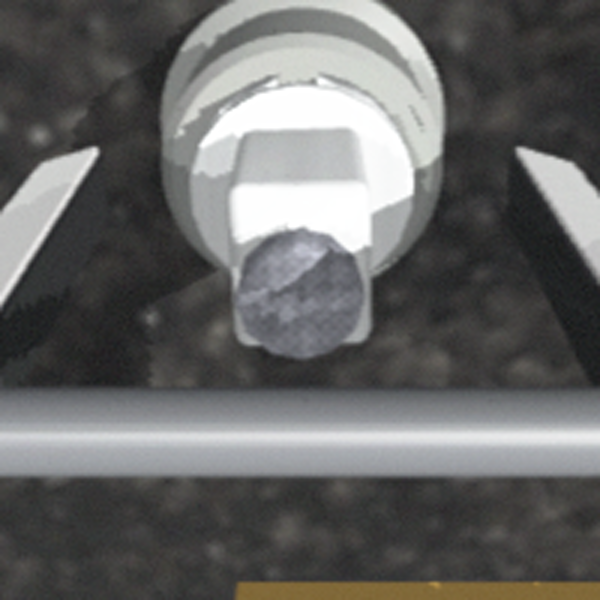

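Hub between the fingers, centred within about 1 mm (hub centre crop 302, tip midpoint 308). Settle and close gradually.

Request:
carry_out([
  [0,[0,-0.7,0],0],
  [0,[0,0,0],0],
])

```text
time: 4.25
tool_pos: [0.4477, -0.1969, 0.0857]
ee_rot: [-3.141, 0.004, 2.696]
wrist_force: [0.1, -0.5, 0.4]
width: 0.0942
finger_force: 0.0
```

Request:
carry_out([
  [150,[0,0,0],0],
  [150,[0,0,0],0],
  [150,[0,0,0],0],
  [165,[0,0,0],0],
  [170,[0,0,0],0],
  [175,[0,0,0],0],
  [180,[0,0,0],0],
  [180,[0,0,0],0],
])

```text
time: 5.05
tool_pos: [0.4464, -0.1961, 0.0835]
ee_rot: [-3.142, -0.0, 2.696]
wrist_force: [-0.7, -0.4, 0.3]
width: 0.0334
finger_force: 0.0
```

Request:
carry_out([
  [185,[0,0,0],0],
  [195,[0,0,0],0],
  [210,[0,0,0],0],
  [255,[0,0,0],0],
  [255,[0,0,0],0],
  [255,[0,0,0],0],
])

```text
time: 5.65
tool_pos: [0.4464, -0.1962, 0.0834]
ee_rot: [-3.141, -0.0, 2.696]
wrist_force: [0.2, 0.5, -0.2]
width: 0.0277
finger_force: 29.8
```

Run:
```python
from h import *
o=robot.get_obs();print(o["tool_pos"],o["wrist_force"],o["wrist_torque"],o["width"],o["finger_force"])
```

```text
[ 0.44638378 -0.19616366  0.08342214] [ 0.15908394  0.47087799 -0.16174191] [ 0.05645725 -0.14067023  0.02697579] 0.027732128354219787 29.802922010421753
```

Request:
carry_out([
  [255,[0,0,-10],0],
  [255,[0,0,-25],0],
  [255,[0,0,-30],0],
  [255,[0,0,-30],0],
  [255,[0,0,-30],0],
  [255,[0,0,0],0],
  [255,[0,0,0],0],
])

```text
time: 6.35
tool_pos: [0.4464, -0.1961, 0.2084]
ee_rot: [-3.142, 0.001, 2.696]
wrist_force: [-0.1, -0.1, -2.6]
width: 0.0276
finger_force: 29.8
```

Request:
carry_out([
  [255,[0,20,0],0],
  [255,[2,30,0],0],
  [255,[2,30,0],0],
  [255,[2,30,0],0],
  [255,[2,30,0],0],
  [255,[2,30,0],0],
  [255,[1,20,0],0],
  [255,[0,0,0],0],
])

```text
time: 7.15
tool_pos: [0.5175, -0.0175, 0.2052]
ee_rot: [-3.141, -0.006, 2.7]
wrist_force: [-0.2, -0.6, -2.3]
width: 0.0279
finger_force: 29.8
```

Request:
carry_out([
  [255,[0,0,0],0],
  [255,[0,0,0],0],
])

```text
time: 7.35
tool_pos: [0.5175, -0.0207, 0.2072]
ee_rot: [-3.14, -0.002, 2.695]
wrist_force: [-0.4, 0.7, -1.3]
width: 0.0278
finger_force: 29.8
```

```bash
python3 - <<'E'
from h import *
o=robot.get_obs();print(o["time"],o["joint_positions"],o["tool_pos"],np.degrees(o["ee_rot"]),o["wrist_force"],o["wrist_torque"],o["width"],o["finger_force"])
E
python3 snap.py w4 "[.559,.078,.11]" 70
```

```text
7.35 [-1.49031439e-01  2.01721571e-02  1.46525438e+00 -6.94457068e-04
  1.65859207e+00 -1.27377906e+00] [ 0.51746912 -0.0206963   0.20715746] [-1.79921411e+02 -1.21306540e-01  1.54439768e+02] [-0.36487445  0.72899068 -1.3278011 ] [ 0.02459981 -0.15972809 -0.01122262] 0.027822735891901557 29.802628755569458
offset 361 129 scale 4.285714285714286 proj 431.55673513703067 199.8251672141832
```

View pics/w4.png

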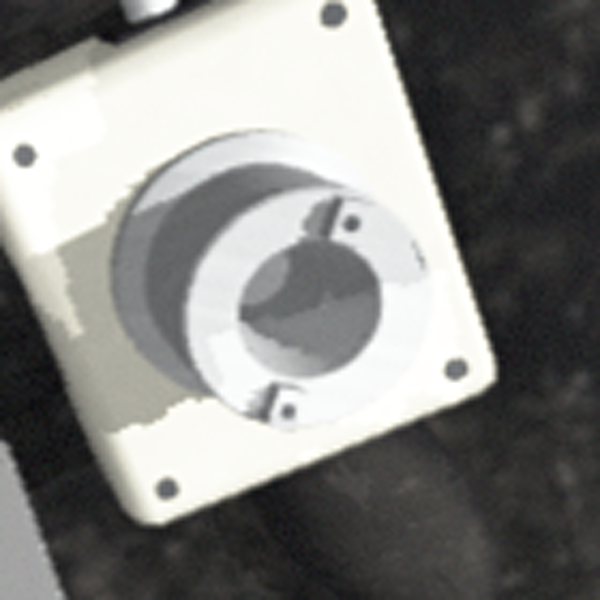

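Spindle seen clearly: dog dots at crop (351,222) and (288,411), bore centre (311,307), housing screws (24,156), (334,14), (456,369), (167,489).

Run:
```python
from h import *
import pickle
c=pickle.load(open("pics/w4.pkl","rb")); s=30/7
g=lambda u,v,z:ray(c,361+u/s,129+v/s,z)[:2]
a,b=g(351,222,.116),g(288,411,.116)
print("dogs",a,b,(a+b)/2,np.linalg.norm(a-b),np.degrees(np.arctan2(*(b-a)[::-1])))
Q=np.array([g(u,v,.065) for u,v in [(24,156),(334,14),(456,369),(167,489)]]);e=np.roll(Q,-1,0)-Q
print("screws",Q.mean(0),np.degrees(np.arctan2(e[:,1],e[:,0])),np.linalg.norm(e,axis=1))
B=g(311,307,.11);print("bore",B,g(309,308,.11),np.linalg.norm(g(240,307,.11)-g(382,307,.11)))
o=robot.get_obs();y=o["ee_rot"][2];m=B-o["tool_pos"][:2]
print("tool d",1e3*(m[0]*np.cos(y)+m[1]*np.sin(y)),1e3*(m[0]*np.sin(y)-m[1]*np.cos(y)))
```

```text
dogs [0.543346   0.09239665] [0.57932707 0.06496355] [0.56133653 0.0786801 ] 0.045246129695661816 -37.32304933722588
screws [0.56191106 0.07886816] [ 89.5651195   -0.50779791 -90.46534578 179.60923032] [0.08421747 0.10394721 0.0840052  0.10390249]
bore [0.56063534 0.07950348] [0.56066407 0.07901056] 0.0325322837765297
tool d 4.5407128367528635 109.0762333598484
```

Run:
```python
from h import *
import pickle
im=cv2.imread("pics/w4_full.png"); c=pickle.load(open("pics/w4.pkl","rb"))
T=robot.get_obs()["tool_pos"]; y=np.radians(154.44); ex=np.array([np.cos(y),np.sin(y),0]); ey=np.array([np.sin(y),-np.cos(y),0])
for off in (0,.001,.002):
  C=T+[0,0,.0006]+ex*off
  print(off,proj(c,[C+[0,0,.038],C+[0,0,.0145]+ex*.018+ey*.014,C+[0,0,.0145]+ex*.018-ey*.014,C+[0,0,.0145]-ex*.018+ey*.014]).round(1).tolist())
cv2.imwrite("pics/w4b.png",cv2.resize(im[220:320,270:370],(600,600),interpolation=cv2.INTER_CUBIC))
```

```text
0 [[321.8, 282.7], [346.2, 232.4], [297.8, 232.5], [344.9, 286.9]]
0.001 [[321.8, 280.9], [346.2, 230.8], [297.8, 230.8], [344.9, 285.5]]
0.002 [[321.8, 279.2], [346.3, 229.2], [297.7, 229.2], [344.9, 284.0]]
```

View pics/w4b.png

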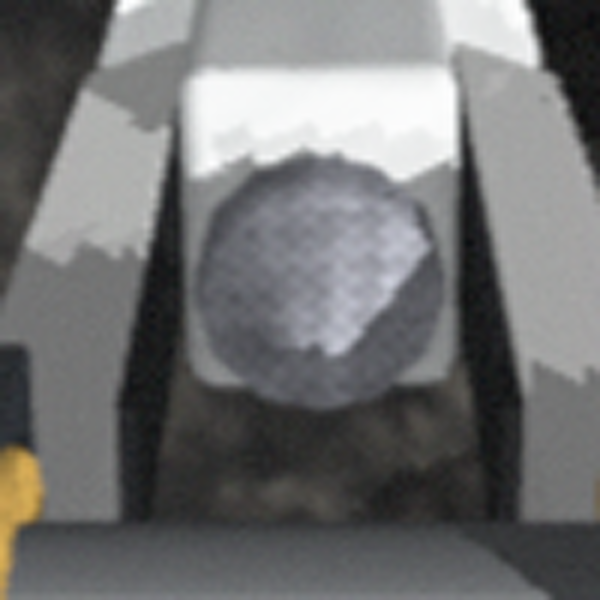

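Request:
carry_out([
  [255,[1,20,0],0],
  [255,[1,25,0],0],
  [255,[1,25,0],0],
  [255,[0,20,0],0],
  [255,[0,12,0],0],
  [255,[0,6,0],0],
  [255,[0,0,0],6],
  [255,[0,0,0],5.8],
])

```text
time: 8.2
tool_pos: [0.562, 0.078, 0.2083]
ee_rot: [-3.141, 0.0, 2.485]
wrist_force: [-0.6, 0.8, -2.4]
width: 0.0279
finger_force: 29.8
```

Request:
carry_out([
  [255,[0,0,0],0],
  [255,[0,0,0],0],
  [255,[0,0,0],0],
])

```text
time: 8.5
tool_pos: [0.562, 0.0783, 0.2085]
ee_rot: [-3.141, 0.0, 2.491]
wrist_force: [0.0, 0.1, -2.8]
width: 0.0279
finger_force: 29.8
```

```bash
cat > ob.py <<'E'
from h import *
import sys
o=robot.get_obs();y=o["ee_rot"][2];print(o["time"],o["joint_positions"].round(3),o["tool_pos"].round(4),np.degrees(o["ee_rot"]).round(2),o["wrist_force"].round(2),o["wrist_torque"].round(3),round(o["width"],4),round(o["finger_force"],1))
if len(sys.argv)>1:
  m=np.array(eval(sys.argv[1]))-o["tool_pos"][:2]; print("tool d",1e3*(m[0]*np.cos(y)+m[1]*np.sin(y)),1e3*(m[0]*np.sin(y)-m[1]*np.cos(y)))
E
python3 ob.py "[.5610,.0780]"
```

```text
8.5 [ 0.039  0.128  1.347 -0.     1.666 -0.882] [0.562  0.0783 0.2085] [-1.7999e+02  1.0000e-02  1.4273e+02] [ 0.04  0.09 -2.76] [ 0.024 -0.166  0.047] 0.0279 29.8
tool d 0.5911160790930954 -0.8788045158347415
```

Request:
carry_out([
  [255,[0.6,-0.9,0],0],
  [255,[0,0,10],0],
  [255,[0,0,10],0],
  [255,[0,0,8],0],
  [255,[0,0,6],0],
  [255,[0,0,5],0],
  [255,[0,0,4],0],
  [255,[0,0,0],0],
])

```text
time: 9.3
tool_pos: [0.5608, 0.0785, 0.1647]
ee_rot: [-3.141, -0.001, 2.491]
wrist_force: [0.3, 0.1, -2.6]
width: 0.0278
finger_force: 29.8
```

Request:
carry_out([
  [255,[0,0,3],0],
  [255,[0,0,2],0],
  [255,[0,0,2],0],
  [255,[0,0,1],0],
  [255,[0,0,0],0],
  [255,[0,0,0],0],
])

```text
time: 9.9
tool_pos: [0.5611, 0.0785, 0.1575]
ee_rot: [-3.142, 0.0, 2.49]
wrist_force: [1.3, -1.3, -2.0]
width: 0.0277
finger_force: 29.8
```

```bash
python3 ob.py "[.5610,.0780]"
```

```text
9.9 [ 0.039  0.144  1.431 -0.     1.566 -0.881] [0.5611 0.0785 0.1575] [-1.8000e+02  1.0000e-02  1.4269e+02] [ 1.31 -1.35 -2.05] [-0.033 -0.162 -0.03 ] 0.0277 29.8
tool d -0.2050372729646695 -0.4251477084292719
```

Request:
carry_out([
  [255,[-0.6,-0.2,0],0],
  [255,[0,0,1],0],
  [255,[0,0,1],0],
  [255,[0,0,1],0],
  [255,[0,0,1],0],
  [255,[0,0,0],0],
  [255,[0,0,0],0],
])

```text
time: 10.6
tool_pos: [0.5614, 0.078, 0.1534]
ee_rot: [-3.141, -0.0, 2.491]
wrist_force: [0.8, 0.3, -2.2]
width: 0.0279
finger_force: 29.8
```

```bash
python3 ob.py
```

```text
10.6 [ 0.038  0.146  1.437 -0.     1.559 -0.882] [0.5614 0.078  0.1534] [-179.99   -0.    142.7 ] [ 0.8   0.31 -2.17] [-0.022 -0.155 -0.028] 0.0279 29.8
```

Lateral force is small. Now down to the dogs' level (TCP about 0.1494 if the slot misses).

Request:
carry_out([
  [255,[0,0,1],0],
  [255,[0,0,1],0],
  [255,[0,0,1],0],
  [255,[0,0,1],0],
  [255,[0,0,0],0],
  [255,[0,0,0],0],
])

```text
time: 11.2
tool_pos: [0.5614, 0.078, 0.1494]
ee_rot: [-3.141, 0.0, 2.491]
wrist_force: [0.4, 0.2, -1.5]
width: 0.0279
finger_force: 29.8
```

```bash
python3 ob.py
```

```text
11.2 [ 0.038  0.148  1.443 -0.     1.551 -0.882] [0.5614 0.078  0.1494] [-179.99    0.    142.7 ] [ 0.35  0.19 -1.49] [ 0.012 -0.16  -0.018] 0.0279 29.8
```

Request:
carry_out([
  [255,[0,0,0.7],0],
  [255,[0,0,0.7],0],
  [255,[0,0,0.6],0],
  [255,[0,0,0],0],
  [255,[0,0,0],0],
])

```text
time: 11.7
tool_pos: [0.5614, 0.078, 0.1474]
ee_rot: [-3.141, 0.0, 2.49]
wrist_force: [1.1, -0.3, -2.4]
width: 0.0281
finger_force: 29.8
```

```bash
python3 ob.py
```

```text
11.7 [ 0.038  0.149  1.445 -0.     1.547 -0.882] [0.5614 0.078  0.1474] [-179.99    0.    142.69] [ 1.07 -0.27 -2.44] [-0.051 -0.164 -0.023] 0.0281 29.8
```

Request:
carry_out([
  [255,[0,0,0.7],0],
  [255,[0,0,0.7],0],
  [255,[0,0,0.6],0],
  [255,[0,0,0],0],
  [255,[0,0,0],0],
])

```text
time: 12.2
tool_pos: [0.5615, 0.078, 0.1456]
ee_rot: [3.141, 0.0, 2.491]
wrist_force: [0.8, 0.6, -1.3]
width: 0.0277
finger_force: 29.8
```

Request:
carry_out([
  [255,[0,0,0.5],0],
  [255,[0,0,0.5],0],
  [255,[0,0,0],0],
  [255,[0,0,0],0],
])

```text
time: 12.6
tool_pos: [0.5616, 0.0779, 0.1447]
ee_rot: [3.141, 0.001, 2.49]
wrist_force: [-0.1, -0.5, 0.7]
width: 0.0279
finger_force: 29.8
```

```bash
python3 ob.py
```

```text
12.6 [ 0.038  0.151  1.449 -0.     1.541 -0.882] [0.5616 0.0779 0.1447] [1.7999e+02 3.0000e-02 1.4269e+02] [-0.05 -0.5   0.67] [-0.088 -0.158  0.057] 0.0279 29.8
```

Request:
carry_out([
  [255,[0,0,0.5],0],
  [255,[0,0,0.5],0],
  [255,[0,0,0],0],
  [255,[0,0,0],0],
])

```text
time: 13.0
tool_pos: [0.5617, 0.0779, 0.1438]
ee_rot: [3.141, 0.001, 2.49]
wrist_force: [-0.2, -0.7, 1.5]
width: 0.0279
finger_force: 29.8
```

Request:
carry_out([
  [255,[0,0,0.5],0],
  [255,[0,0,0.5],0],
  [255,[0,0,0],0],
  [255,[0,0,0],0],
])

```text
time: 13.4
tool_pos: [0.5617, 0.0779, 0.1434]
ee_rot: [3.141, 0.001, 2.49]
wrist_force: [-0.8, -0.6, 5.1]
width: 0.0277
finger_force: 29.8
```

```bash
python3 ob.py
```

```text
13.4 [ 0.038  0.151  1.452 -0.     1.538 -0.882] [0.5617 0.0779 0.1434] [1.7997e+02 6.0000e-02 1.4269e+02] [-0.75 -0.63  5.11] [-0.185  0.074  0.022] 0.0277 29.8
```

Request:
carry_out([
  [255,[0,0,0.5],0],
  [255,[0,0,0.5],0],
  [255,[0,0,0],0],
  [255,[0,0,0],0],
])

```text
time: 13.8
tool_pos: [0.5617, 0.0779, 0.1434]
ee_rot: [3.141, 0.002, 2.49]
wrist_force: [-1.9, -0.8, 8.1]
width: 0.0279
finger_force: 29.8
```

```bash
python3 ob.py
```

```text
13.8 [ 0.038  0.15   1.452 -0.     1.537 -0.882] [0.5617 0.0779 0.1434] [1.7995e+02 9.0000e-02 1.4269e+02] [-1.88 -0.75  8.08] [-0.153  0.393  0.024] 0.0279 29.8
```

Request:
carry_out([
  [255,[0,0,1.5],0],
  [255,[0,0,0],0],
  [255,[0,0,0],0],
])

```text
time: 14.1
tool_pos: [0.5617, 0.0779, 0.1434]
ee_rot: [3.14, 0.002, 2.491]
wrist_force: [-3.5, -0.7, 13.0]
width: 0.0277
finger_force: 29.8
```

Request:
carry_out([
  [255,[0,0,-1.5],0],
  [255,[0,0,-1.5],0],
  [255,[0,0,0],0],
  [255,[0,0,0],-3],
  [255,[0,0,0],-3],
  [255,[0,0,0],-3],
  [255,[0,0,0],0],
  [255,[0,0,0],0],
])

```text
time: 14.9
tool_pos: [0.5619, 0.0779, 0.1434]
ee_rot: [3.141, 0.001, 2.646]
wrist_force: [0.5, -0.6, 5.0]
width: 0.0279
finger_force: 29.8
```

```bash
python3 ob.py
```

```text
14.9 [ 0.038  0.151  1.451 -0.     1.538 -1.038] [0.5619 0.0779 0.1434] [1.7997e+02 7.0000e-02 1.5163e+02] [ 0.5  -0.64  5.01] [-0.119 -0.142 -0.052] 0.0279 29.8
```

Request:
carry_out([
  [255,[0,0,0],-3],
  [255,[0,0,0],-3],
  [255,[0,0,0],-3],
  [255,[0,0,0],-3],
])

```text
time: 15.3
tool_pos: [0.562, 0.0782, 0.1434]
ee_rot: [3.141, 0.001, 2.858]
wrist_force: [0.9, 0.3, 4.2]
width: 0.0277
finger_force: 29.8
```

```bash
python3 ob.py
```

```text
15.3 [ 0.038  0.151  1.451  0.     1.538 -1.249] [0.562  0.0782 0.1434] [1.7995e+02 8.0000e-02 1.6372e+02] [0.92 0.31 4.15] [-0.046 -0.177 -0.249] 0.0277 29.8
```

Request:
carry_out([
  [255,[0,0,0],-3],
  [255,[0,0,0],-3],
  [255,[0,0,0],-3],
  [255,[0,0,0],-3],
  [255,[0,0,0],0],
])

```text
time: 15.8
tool_pos: [0.562, 0.0784, 0.1434]
ee_rot: [3.141, 0.002, 3.066]
wrist_force: [0.3, 1.3, 4.8]
width: 0.0279
finger_force: 29.8
```

```bash
python3 ob.py
```

```text
15.8 [ 3.800e-02  1.510e-01  1.451e+00  1.000e-03  1.538e+00 -1.457e+00] [0.562  0.0784 0.1434] [1.7995e+02 9.0000e-02 1.7564e+02] [0.33 1.28 4.84] [ 0.148 -0.268 -0.042] 0.0279 29.8
```

Request:
carry_out([
  [255,[0,0,0],-1.5],
  [255,[0,0,0],-1.5],
  [255,[0,0,0],0],
])

```text
time: 16.1
tool_pos: [0.562, 0.0784, 0.1434]
ee_rot: [3.141, 0.002, 3.117]
wrist_force: [1.0, 1.2, 4.6]
width: 0.028
finger_force: 29.8
```

```bash
python3 ob.py
```

```text
16.1 [ 3.800e-02  1.510e-01  1.451e+00  1.000e-03  1.538e+00 -1.508e+00] [0.562  0.0784 0.1434] [1.7995e+02 1.0000e-01 1.7860e+02] [1.04 1.21 4.6 ] [ 0.22  -0.329 -0.072] 0.028 29.8
```

Request:
carry_out([
  [255,[0,0,0],-1.5],
  [255,[0,0,0],-1.5],
])

```text
time: 16.3
tool_pos: [0.562, 0.0785, 0.1434]
ee_rot: [3.141, 0.002, -3.113]
wrist_force: [1.0, 1.6, 4.3]
width: 0.0276
finger_force: 29.8
```

```bash
python3 ob.py
```

```text
16.3 [ 3.800e-02  1.510e-01  1.451e+00  1.000e-03  1.538e+00 -1.561e+00] [0.562  0.0785 0.1434] [ 1.7994e+02  1.0000e-01 -1.7837e+02] [0.96 1.58 4.31] [ 0.189 -0.304 -0.204] 0.0276 29.8
```

Request:
carry_out([
  [255,[0,0,0],-1.5],
  [255,[0,0,0],-1.5],
])

```text
time: 16.5
tool_pos: [0.5616, 0.0785, 0.1434]
ee_rot: [3.141, 0.001, -3.063]
wrist_force: [-0.9, 1.5, 5.8]
width: 0.028
finger_force: 30.5
```

```bash
python3 ob.py
```

```text
16.5 [ 3.800e-02  1.510e-01  1.451e+00  1.000e-03  1.539e+00 -1.612e+00] [0.5616 0.0785 0.1434] [ 1.7994e+02  5.0000e-02 -1.7548e+02] [-0.93  1.53  5.85] [ 0.187 -0.019 -0.969] 0.028 30.5
```

Stop reached (torque jumped to about 1 N·m). Back off to unload, then release.

Request:
carry_out([
  [255,[0,0,0],2],
  [255,[0,0,0],1.5],
  [255,[0,0,0],0],
  [255,[0,0,0],0],
])

```text
time: 16.9
tool_pos: [0.5617, 0.0784, 0.1435]
ee_rot: [3.141, 0.001, -3.122]
wrist_force: [-1.0, 0.1, 5.9]
width: 0.0278
finger_force: 30.0
```

```bash
python3 ob.py
```

```text
16.9 [ 3.800e-02  1.510e-01  1.451e+00  1.000e-03  1.538e+00 -1.552e+00] [0.5617 0.0784 0.1435] [ 1.7996e+02  6.0000e-02 -1.7888e+02] [-0.99  0.11  5.89] [ 0.102 -0.112  0.082] 0.0278 30.0
```

Request:
carry_out([
  [120,[0,0,0],0],
  [60,[0,0,0],0],
  [0,[0,0,0],0],
  [0,[0,0,0],0],
  [0,[0,0,0],0],
  [0,[0,0,0],0],
  [0,[0,0,0],0],
  [0,[0,0,0],0],
])

```text
time: 17.7
tool_pos: [0.5615, 0.0779, 0.143]
ee_rot: [-3.141, 0.0, -3.121]
wrist_force: [-0.5, -0.0, -0.1]
width: 0.0887
finger_force: 0.0
```

```bash
python3 ob.py
```

```text
17.7 [ 0.038  0.151  1.452 -0.     1.538 -1.554] [0.5615 0.0779 0.143 ] [-1.7999e+02  1.0000e-02 -1.7881e+02] [-0.54 -0.02 -0.1 ] [ 0.002 -0.135 -0.007] 0.0887 0.0
```

Fingers open. Rise clear and look.

Request:
carry_out([
  [0,[0,0,-8],0],
  [0,[0,0,-15],0],
  [0,[0,0,-25],0],
  [0,[0,0,-25],0],
  [0,[0,0,-25],0],
  [0,[0,0,-10],0],
  [0,[0,0,0],0],
  [0,[0,0,0],0],
])

```text
time: 18.5
tool_pos: [0.5612, 0.078, 0.2504]
ee_rot: [-3.141, -0.001, -3.121]
wrist_force: [-0.9, -0.7, -0.7]
width: 0.0939
finger_force: 0.0
```

```bash
python3 ob.py; python3 snap.py w5 "[.561,.078,.11]" 75
python3 - <<'E'
from h import *
import pickle
c=pickle.load(open("pics/w5.pkl","rb"))
d=np.array([.5606,.0785,0])
for z,r in ((.1225,.027),(.11,.029),(.1585,0)): print(z,((proj(c,[d+[0,0,z],d+[r,0,z],d+[-r,0,z],d+[0,r,z],d+[0,-r,z]])-[int(0),0])).round(1).tolist())
E
```

```text
18.5 [ 0.038  0.121  1.273 -0.     1.748 -1.554] [0.5612 0.078  0.2504] [-1.7999e+02 -4.0000e-02 -1.7881e+02] [-0.92 -0.72 -0.69] [ 0.084 -0.137  0.028] 0.0939 0.0
offset 247 118 scale 4.0 proj 322.76797310383273 193.17801582884826
0.1225 [[323.2, 195.7], [322.7, 219.0], [323.7, 171.3], [347.9, 196.2], [298.5, 195.3]]
0.11 [[323.2, 192.8], [322.7, 216.9], [323.7, 167.5], [348.7, 193.3], [297.7, 192.3]]
0.1585 [[323.3, 205.5], [323.3, 205.5], [323.3, 205.5], [323.3, 205.5], [323.3, 205.5]]
```

View pics/w5.png

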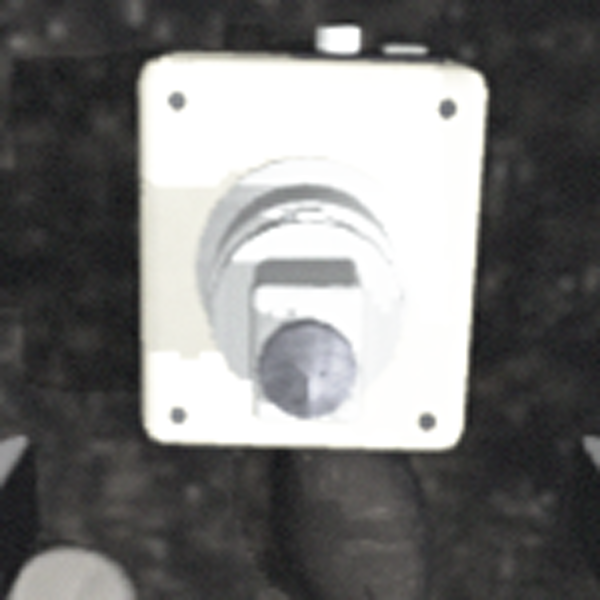

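The view shows the arbor upright with its flange down on the nose and its hub square with the housing (hub sides at columns 254 and 362). Fingers are clear, so I hand in.

```bash
python3 -c "
from bench import robot
print(robot.close_job())"
```

```text
the job is handed in; nothing more can be done
None
```

The job is handed in: the arbor is home in the spindle with its slot over the dogs, turned counter-clockwise to the stop and released, and the cone, ring and beaker were left alone; `close_job()` gave no verdict.

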